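Fit the grinder's bayonet lid and hold it half way to the lock

ROBOT

A 7-joint arm with a two-finger parallel gripper is mounted at the origin on a cart in front of the work surface, level with it; the furniture and walls round the work are solid. World frame = base frame: x ahead of the robot, y to its left, z up, the work surface at z = 0. Lengths are in m, angles in rad, forces in N, time in s.
With the tool pointing down it reaches from about 0.4 to 0.75 m from the base axis. Payload 19.5 kg.
Tool frame: the origin (TCP) lies on the mounting face of the last link; the fingertips stand 173 mm ahead of it and the grasp point (between the pads) lies 155 mm ahead of it (ctrl.grip_point_offset is the distance from the TCP to the grasp point, in m); z points along the fingers, y is the line along which they close (so a half turn about z gives the same grasp; the last joint's range is limited). The gripper opens to 85 mm and grips with 20 to 120 N. Pads are 22 mm wide; open, the fingers measure 114 mm over their backs; the gripper's body (76 mm by 85 mm) begins 54 mm behind the grasp point. The pads swing forward as they close: fully open they stand 13 mm farther back than shut.
Start: joints at [-1.316, 0.707, -0.028, 1.485, 0.022, 0.951, -0.075], TCP at [0.168, 0.55, 0.405] pointing down, gripper open.
Joint ranges: [-2.71, 2.71], [-0.32, 2.16], [-1.57, 1.52], [0, 2.45], [-1.46, 4.6], [0, 2.02], [-2.83, 2.83]. Speed limits (rad/s): [1.89, 1.89, 2.57, 2.57, 3.01, 3.01, 3.01].

INTERFACE

Orientations are given as a unit quaternion [x, y, z, w].
In Python, from workcell import ctrl, eyes gives the robot as it stands. The module is installed in compiled form; this text tells all that it offers.
- The arm moves only by the shell command python3 -m crank 'ROWS' [FORCE]. ROWS is JSON, one flat list of numbers, 7 for each row, row after row: the shift along the tool's x, y, z in cm, then the turn, a rotation vector about the tool's x, y, z in degrees, then the finger opening in cm, from 0 to 8.54. In form: [x, y, z, wx, wy, wz, fingers, x, y, z, wx, wy, wz, fingers, ...]. A call has 1 to 12 rows; each row is the pose to reach, as a shift and turn from the pose commanded when the call began, along the tool's axes at that moment; what a row does not reach only later rows make up. A row lasts 1/12 s, in which the tool goes at most 41.7 mm and 7.16 degrees, less where a joint would pass 70% of its speed; a pose out of reach is approached as far as the arm can. A call with a gripper value outside its range is refused whole. The fingers move at their own pace and stop on an object; FORCE is the grip in N (left out, the last holds). Time passes only in rows, so rows that repeat a pose let the fingers close. It gives the time, the measured TCP pose, the force, the opening and the grip force at its end, in the units of the state.
- ctrl.get_state(): the state, without advancing time (a new reading comes with each control period).
- eyes.grab_frame(name): name is "scene" or "top" or "wrist"; returns (picture, depth): 400x640x3 uint8, red, green, blue; 400x640 float32, m along the optical axis (not along the pixel's ray), 0 where there is no reading.
- eyes.camera_info(name): a dict with "vertical_fov" (degrees; the focal length in pixels is half the picture's height over the tangent of half this angle, whatever the lens; pixels are square), "cx", "cy" (the principal point, pixels), "k1" (the pictures are not rectified: a ray, as slopes to the right and down, at radius r is drawn at 1 + k1 r^2 times it, then the intrinsics apply), "extrinsics" (4x4, takes a point from world to camera coordinates). Camera axes: x right, y up, looking along -z (the intrinsics and any distortion apply to the point x, -y, -z); pixel columns grow to the right and rows downward; lengths in m; the calibration is good to about 2 mm. A picture is of the moment at which its call begins: read the wrist's pose just before it. camera_info takes no time and is no camera call; for the wrist camera it gives the pose at the moment of the call.
- ctrl.hand_in(): hands the job in; it is judged then, once.
The state is a dict: "t": time; "qpos": joint angles; "qd": joint speeds; "joint_torque": joint torques, N m; "eef_pos": TCP position; "eef_rot": TCP orientation; "ft_force": force on the tool from outside, world axes, zero at the start; "wrist_torque": the same for the moment, N m; "gripper_width": opening from 0.0 (shut) to 1.0 (fully open); "grip_force": force on a finger pad.
Only numpy, scipy, OpenCV 4.12 (cv2) and the standard library are available. Lean on these libraries where they do the work, as an engineer would, in place of code of your own. Each camera call takes 0.05 s, during which the arm holds its last target. There are 200 camera calls.

TASK

Lift the wooden dust cover off the coffee grinder by its knob and set it down upright on the free worktop beside it. Then put the black bayonet lid into the grinder, lugs through the slots until the cap lies on the collar, and twist it clockwise until its pointer stands at the green mark, half way to the red one; never let it go on to the lock click at red. The lid springs back, so finish still gripping it there, and leave the other things where they stand.

Things in the scene. Friction and masses are not known exactly. Their poses are not given: they have to be found in the camera images.
- grinder: Coffee grinder, fixed: grey round body, foot radius 60 mm, dark collar of outer radius 53.5 mm, its flat top 110 mm up. Origin on its axis at the worktop, z up. Mouth radius 32 mm, with lips 5 mm thick, cut by two entry slots 18 mm wide (out to radius 41 mm) at its own +x and -x. Lugs let in there can turn only clockwise (seen from above), under the lips. A half turn makes no difference.
- collar_top (a point): Point on the grinder's axis, level with the collar top (110 mm). Painted marks on the collar rim, clockwise from each slot: white at the slot, green 30 degrees on (half way), red 60 degrees on (lock); the same again half a turn round. The worktop to the left of the grinder and nearer the robot (about x 0.42, y 0.27) is free.
- half_mark (a point): The same point on the axis, but its x axis points to a green half-way mark (30 degrees clockwise, seen from above, from the grinder's own x axis).
- drive_ring (a joint): Turn of the sprung ring under the lips, rad, clockwise positive, 0 at rest. After some 5 degrees of play the lugs push its orange dogs; it springs the lid back when let go (0.04 Nm at first, 0.08 half way). Reads about 0.1 less than the lid's turn: 0.43 at the green mark, 0.95 at the lock click. From 47 degrees of lid turn the lugs rub on the click nubs.
- bayonet_lid: Black bayonet lid, loose, about 120 g, standing on its foot. Origin on its axis under the foot, z up. Grey plug: cone from radius 23 mm (z 0) to 29.5 mm (z 7), straight to z 19. Two lugs 11 mm wide at its +x and -x, to radius 39 mm, z 7 to 12. Cap radius 47 mm, z 19 to 27. Seated: cap on the collar, origin 91 mm up on the grinder's axis. A half turn makes no difference.
- lid_bar (a point): Centre of the lid's upright grip bar, 42 mm above the lid's origin. The bar runs along the lid's x axis: 64 mm long, 14 mm wide (y), from 27 to 57 mm above the lid's origin. A white pointer line on the cap runs out from each end of the bar; bar, pointers and lugs are in one line.
- cover: Pale wooden dust cover, loose on the grinder's mouth, about 90 g. Origin on its axis under its plug, z up. Cork plug radius 28.5 mm, z 0 to 4; disc radius 46 mm, z 4 to 11; round knob 24 mm across, gripped at z 17 to 40, top at z 42. Starts with its origin 106 mm up; set on the worktop it stands on its plug, origin at 0.
- mug_1: Bystander, to be left alone: white mug with green dots, 78x114x93 mm, upright; origin under its centre
- jar_1: Bystander, to be left alone: glass spread jar with black screw cap, 63 mm wide, 94 mm tall; origin under its centre
- cup_1: Bystander, to be left alone: small white cup, 95x74x54 mm; origin under its centre
- cup_2: Bystander, to be left alone: small white cup, 83x76x54 mm; origin under its centre
- mill_1: Bystander, to be left alone: salt shaker, 44 mm wide, 90 mm tall; origin under its centre
- teaspoon_1: Bystander, to be left alone: steel teaspoon, 132x26x9 mm, lying flat; origin under its centre
There are look-alikes about, which are no part of the job. Of the things that look like the cover, the larger one is meant.

How it is judged:
On the way, in this order (a step that is already met when the one before it is completed fails the run):
1. the wooden cover stands released on the worktop, clear of the grinder (height (world z) of cover below 0.008 m and angle between cover's own z axis and vertical below 0.12 rad and horizontal distance between cover and grinder above 0.11 m and linear speed of cover below 0.05 m/s and contact force between cover and the fingers below 0.1 N), for 0.2 s.
2. the bayonet lid is fully seated in the grinder's collar (z of bayonet_lid in the frame of grinder between 0.087 and 0.094 m and horizontal distance between bayonet_lid and grinder below 0.005 m and angle between bayonet_lid's own z axis and vertical below 0.08 rad), for 0.1 s.
At the end, for the whole second after the job is handed in: Cover upright, released, on the worktop, over 110 mm from the grinder axis; lid seated (origin 87 to 94 mm up, within 5 mm of the axis, tilt under 0.08 rad), pointers within 0.14 rad of the green marks, drive ring over 0.2 rad, fingers gripping it (over 1.5 N), still (all of step 1 and all of step 2 and angle between the x axis of bayonet_lid and the x axis of half_mark, either way round below 0.14 rad and value of joint drive_ring above 0.2 rad and angular speed of bayonet_lid below 0.2 rad/s and contact force between the fingers and bayonet_lid above 1.5 N); the arm keeps its last pose, push and grip.
It fails at once if the lid is twisted on into the lock click (drive ring beyond 0.85 rad) (value of joint drive_ring above 0.85 rad).
It fails at once if a bystander is moved more than 30 mm (distance of any of mug_1, jar_1, cup_1, cup_2, mill_1, teaspoon_1 from where it was at the start of the episode above 0.03 m).
It also fails if it takes over 66 s, if anything falls off the work surface, if the arm or the gripper's body presses on something with over 40 N, if the wrist force passes 120 N, or if a joint passes its speed limit or range.

## Working session

There is one attempt and no reset: what is moved stays moved. The work goes in short steps, Python scripts to look and compute and a shell command to move; the robot and the scene stay as the last step left them, time stands still between calls to the robot, and variables do not carry over. Pictures are saved under pics/ and viewed, at most 10 in all, crops included, and the job is handed in when it is done.

```bash
mkdir -p pics; cat > h.py <<'E'
import numpy as np, cv2
from workcell import ctrl, eyes
from scipy.spatial.transform import Rotation as R
def cam(n):
    i=eyes.camera_info(n); E=np.array(i["extrinsics"]); f=200/np.tan(np.radians(i["vertical_fov"])/2)
    return i,E,f
def rays(n,uv,c=None):
    i,E,f=c or cam(n); uv=np.atleast_2d(uv).astype(float)
    K=np.array([[f,0,i["cx"]],[0,f,i["cy"]],[0,0,1]])
    d=(uv-[i["cx"],i["cy"]])/f; s=d.copy()
    for _ in range(20): s=d/(1+i["k1"]*(s**2).sum(1,keepdims=True))
    D=np.c_[s[:,0],-s[:,1],-np.ones(len(s))]@E[:3,:3]
    return -E[:3,:3].T@E[:3,3],D
def onplane(n,uv,z,c=None):
    o,D=rays(n,uv,c); return o+D*((z-o[2])/D[:,2:3])
def cloud(n,dep,c=None):
    v,u=np.mgrid[:400,:640]; o,D=rays(n,np.c_[u.ravel(),v.ravel()],c)
    return (o+D*dep.reshape(-1,1)).reshape(400,640,3)
def proj(n,P,c=None):
    i,E,f=c or cam(n); p=np.atleast_2d(P)@E[:3,:3].T+E[:3,3]
    s=np.c_[p[:,0],-p[:,1]]/-p[:,2:3]; return s*(1+i["k1"]*(s**2).sum(1,keepdims=True))*f+[i["cx"],i["cy"]]
E
python3 - <<'E'
from h import *
s=ctrl.get_state();print(s, ctrl.grip_point_offset)
for n in("scene","top"):
    p,d=eyes.grab_frame(n);np.savez(f"{n}0.npz",p=p,d=d);cv2.imwrite(f"pics/{n}0.png",p[:,:,::-1]);i,E,f=cam(n);print(n,i["k1"],f,-E[:3,:3].T@E[:3,3])
E
```

```text
{'t': 0.0, 'qpos': array([-1.315702  ,  0.70710192, -0.02759352,  1.48499174,  0.02202538,
        0.95090774, -0.07549244]), 'qd': array([ 0.00016577, -0.00013608, -0.00139331, -0.00087793,  0.00032159,
        0.0009535 , -0.00081169]), 'joint_torque': array([-6.97739197e-04, -8.83186126e+01,  1.23505823e+00, -2.36174458e+01,
        1.69953005e-02,  6.24407388e-03, -2.84540323e-05]), 'eef_pos': array([0.16814734, 0.54978885, 0.40422991]), 'eef_rot': array([ 1.47850887e-01,  9.89009509e-01, -5.50984654e-04, -4.60513260e-05]), 'ft_force': array([-0.27077943,  0.40918282, -0.85738713]), 'wrist_torque': array([ 0.04462506,  0.01821175, -0.02333841]), 'grip_force': 0.0, 'gripper_width': 1.0014360345258009} 0.1547
scene -0.01844959869225965 417.30139557668866 [-0.09053594 -0.52731482  0.99671342]
top -0.0599621093530163 401.2296475448686 [0.38065109 0.01105148 1.44240291]
```

View pics/top0.png

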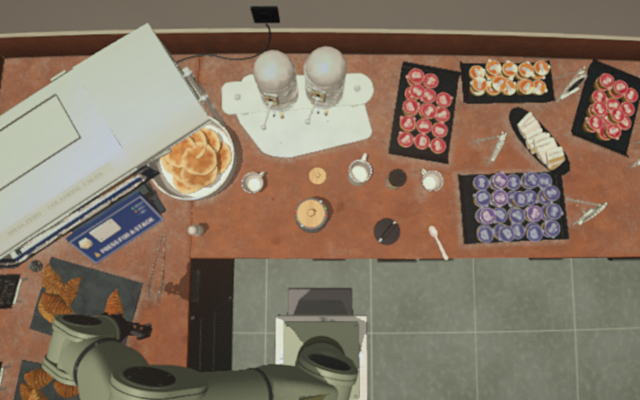

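View pics/scene0.png

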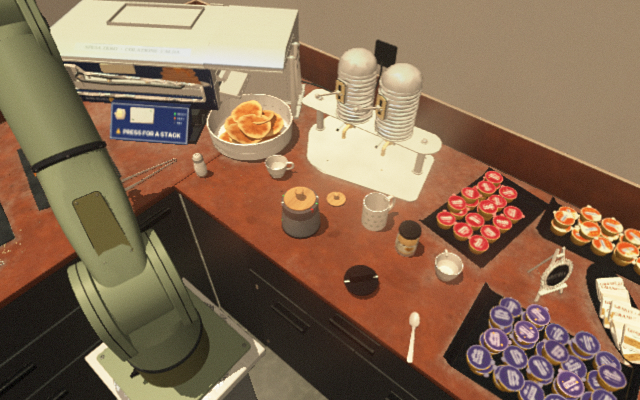

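The top view shows two candidates for the cover. One is the pale wooden disc with a knob on the grinder at (312,214), and the other is a small wooden ring or disc lying at (318,176). The larger one on the grinder fits. There are two black discs: (387,231), with a bar and white pointers, is the lid, and (398,178) is the jar cap. I'll measure both and confirm them in one crop.

```bash
python3 - <<'E'
from h import *
z=np.load("top0.npz");p,d=z["p"],z["d"];c=cam("top");P=cloud("top",d,c)
hsv=cv2.cvtColor(p,cv2.COLOR_RGB2HSV)
np.set_printoptions(precision=4,suppress=True)
def comp(m,nm,zs):
    k,l,st,ce=cv2.connectedComponentsWithStats(m.astype(np.uint8))
    for j in range(1,k):
        if st[j,4]>60:
            q=P[l==j]; cn=max(cv2.findContours((l==j).astype(np.uint8),0,1)[0],key=len)
            (u,v),r=cv2.minEnclosingCircle(cn); e=cv2.fitEllipse(cn)
            print(nm,st[j],ce[j],(u,v,r),e[0],e[1],"zmed",np.median(q[:,2]),onplane("top",[e[0]],zs,c))
roi=np.zeros((400,640),bool);roi[150:258,240:440]=1
print(hsv[205:225:4,300:326:5].reshape(-1,3)[:12], hsv[231,370:405:4])
comp(roi&(P[:,:,2]>.112)&(P[:,:,2]<.125),"disc",.117)
comp(roi&(P[:,:,2]>.135),"knob",.148)
comp(roi&(hsv[:,:,2]<60),"black",.027)
for uv in [(253,183),(361,171),(398,178),(432,181),(195,230),(438,240),(318,176)]: print(uv,onplane("top",[uv],0.03,c))
print(onplane("top",[(300,258),(400,258)],0,c), proj("top",[[.42,.27,0]]))
a=cv2.resize(p[160:260,260:420],None,fx=5,fy=5,interpolation=2)
cv2.imwrite("pics/crop1.png",a[:,:,::-1])
E
```

```text
[[ 18  99 204]
 [ 18 108 222]
 [ 17 111 211]
 [ 18 106 221]
 [ 18 111 220]
 [ 11  93 102]
 [ 19 105 223]
 [ 18 107 221]
 [ 17 116 184]
 [ 18 115 191]
 [ 18 108 220]
 [ 38  41 136]] [[ 10 133 155]
 [  9  92  91]
 [ 12  58  75]
 [  9  45  73]
 [ 11  59  61]
 [ 11  62  66]
 [  5  44  70]
 [ 13  47  65]
 [ 10 141 154]]
disc [296 199  30  29 522] [310.9004 213.2126] (311.4615478515625, 213.65383911132812, 15.638626098632812) (310.9292907714844, 213.2750701904297) (26.941280364990234, 27.96927261352539) zmed 0.11609018294303308 [[0.4982 0.0347 0.117 ]]
black [390 150  50  12 338] [417.5533 153.9763] (414.5, 155.5, 25.1098575592041) (419.8149719238281, 154.17425537109375) (8.233479499816895, 52.96138000488281) zmed 0.008208591434748391 [[ 0.7226 -0.3574  0.027 ]]
(253, 183) [[0.6134 0.2437 0.03  ]]
(361, 171) [[ 0.6586 -0.1423  0.03  ]]
(398, 178) [[ 0.6338 -0.275   0.03  ]]
(432, 181) [[ 0.6235 -0.3976  0.03  ]]
(195, 230) [[0.4449 0.4449 0.03  ]]
(438, 240) [[ 0.4127 -0.4122  0.03  ]]
(318, 176) [[0.6397 0.0118 0.03  ]]
[[ 0.3488  0.0747  0.    ]
 [ 0.3494 -0.2821  0.    ]] [[245.6977 237.6431]]
```

View pics/crop1.png

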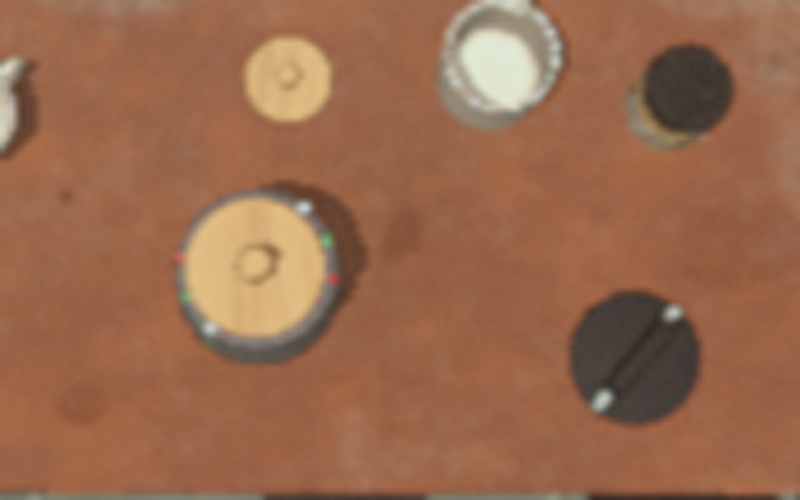

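The crop confirms the choice. The knobbed cover sits on the grinder, ringed by white, green and red marks with white at crop (303,207) and (209,328). The smaller wooden look-alike is at (288,78). The lid has pointers at (672,313) and (601,400), and the jar cap is at (688,88). Next I'll compute the first move and refine the lid position.

```bash
cat >> h.py <<'E'
def go(g,yawy,base=None):
    "shift (cm) & turn (deg) in tool axes to bring grasp point to g (tool down), tool y at yawy deg"
    s=ctrl.get_state(); p0=np.array(s["eef_pos"]); R0=R.from_quat(s["eef_rot"])
    a=np.radians(yawy); y=np.array([np.cos(a),np.sin(a),0]); z=np.array([0,0,-1.]); x=np.cross(y,z)
    R1=R.from_matrix(np.c_[x,y,z]); p1=np.array(g)-z*ctrl.grip_point_offset
    y0=R0.as_matrix()[:,1]
    print("grasp now",(p0+R0.as_matrix()[:,2]*ctrl.grip_point_offset).round(4),"yaw now",np.degrees(np.arctan2(y0[1],y0[0])).round(2))
    print("shift cm",(R0.inv().apply(p1-p0)*100).round(2),"turn",np.degrees((R0.inv()*R1).as_rotvec()).round(2))
E
python3 - <<'E'
from h import *
np.set_printoptions(precision=4,suppress=True)
z=np.load("top0.npz");p=z["p"];c=cam("top")
hsv=cv2.cvtColor(p,cv2.COLOR_RGB2HSV)
m=np.zeros((400,640),np.uint8);m[212:250,368:406]=(p[212:250,368:406,0]<115)
m[212:250,368:406]|=(hsv[212:250,368:406,1]<70)
cn=max(cv2.findContours(m,0,1)[0],key=len);e=cv2.fitEllipse(cv2.convexHull(cn));print(e,onplane("top",[e[0]],.027,c))
a=onplane("top",[(394.4,222.6),(380.2,240)],.027,c);dd=a[0]-a[1];print("lid yaw",np.degrees(np.arctan2(dd[1],dd[0])),a.mean(0))
a=onplane("top",[(320.6,201.4),(301.8,225.6)],.11,c);dd=a[0]-a[1];print("slot",np.degrees(np.arctan2(dd[1],dd[0])),a.mean(0))
go([.498,.035,.21],51)
E
```

```text
((386.50762939453125, 231.11141967773438), (25.88818359375, 26.760942459106445), 175.31407165527344) [[ 0.444  -0.2306  0.027 ]]
lid yaw -39.93870936705523 [ 0.4434 -0.2335  0.027 ]
slot -37.45387238287934 [0.4982 0.0338 0.11  ]
grasp now [0.1681 0.5497 0.2496] yaw now 73.0
shift cm [-46.6  -39.58   4.  ] turn [-0.05  0.01 22.  ]
```

```bash
python3 -m crank '[-3,-2.5,0,0,0,2,8.5,-6,-5,0,0,0,4,8.5,-9,-7.6,0,0,0,6,8.5,-12,-10,0,0,0,8,8.5,-15,-12.7,0,0,0,9,8.5,-18,-15.3,0,0,0,10,8.5,-21,-17.8,0,0,0,11,8.5,-24,-20.4,0,0,0,13,8.5,-27,-23,0,0,0,15,8.5,-30,-25.5,0,0,0,17,8.5,-33,-28,0,0,0,19,8.5,-36,-30.6,0,0,0,22,8.5]' && python3 -c "
from h import *
go([.498,.035,.21],51)"
```

```text
t: 1.1
eef_pos: [0.4236, 0.1502, 0.4047]
eef_rot: [0.334, 0.942, -0.0, -0.0]
ft_force: [2.0, 0.6, 0.5]
gripper_width: 0.993
grip_force: 0.0
grasp now [0.4236 0.1502 0.25  ] yaw now 50.92
shift cm [-13.04  -4.25   3.99] turn [-0.01 -0.01 -0.08]
```

```bash
python3 -m crank '[-3,-1,1,0,0,0,8.5,-6,-2,2,0,0,0,8.5,-9,-3,3,0,0,0,8.5,-12,-4,4,0,0,0,8.5,-13,-4.25,4,0,0,0,8.5,-13,-4.25,4,0,0,0,8.5,-13,-4.25,4,0,0,0,8.5]' && python3 -c "
from h import *
c=cam('wrist');p,d=eyes.grab_frame('wrist');np.savez('w0.npz',p=p,d=d);cv2.imwrite('pics/w0.png',p[:,:,::-1])
E=c[1];print(-E[:3,:3].T@E[:3,3],c[2])
print(proj('wrist',[[.498,.035,.148],[.498,.035,.11]],c))
go([.498,.035,.14],51)"
```

```text
t: 1.68
eef_pos: [0.497, 0.0373, 0.3646]
eef_rot: [0.334, 0.943, -0.0, -0.0]
ft_force: [0.0, 0.2, -0.2]
gripper_width: 0.994
grip_force: 0.0
[0.43080986 0.09050471 0.3344264 ] 341.70308458805647
[[314.06692128 231.45636746]
 [314.25765492 208.49121904]]
grasp now [0.4968 0.038  0.2101] yaw now 51.04
shift cm [-0.28 -0.15  7.01] turn [ 0.01 -0.03  0.04]
```

View pics/w0.png

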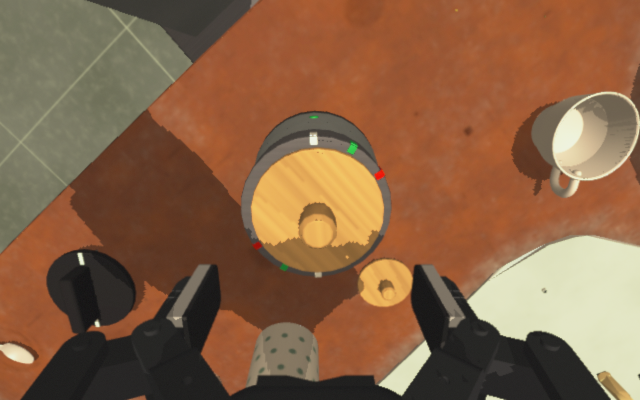

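The wrist view shows the cover disc at about (317,210) and its knob top at (318,232). The white marks are at (314,139) and (318,274), the greens at (352,149) and (284,268). Next I'll fit these.

```bash
python3 - <<'E'
from h import *
np.set_printoptions(precision=4,suppress=True)
z=np.load("w0.npz");p,d=z["p"],z["d"];c=cam("wrist");P=cloud("wrist",d,c)
hsv=cv2.cvtColor(p,cv2.COLOR_RGB2HSV).astype(int)
roi=np.zeros((400,640),bool);roi[120:285,235:400]=1
k=P[roi&(P[:,:,2]>.142)];print("knob top pts",len(k),np.median(k,0),(k.max(0)+k.min(0))/2)
m=roi&(P[:,:,2]>.112)&(P[:,:,2]<.121);q=P[m];print("disc",len(q),(q.max(0)+q.min(0))/2)
col=roi&(np.abs(P[:,:,2]-.11)<.006)
H,S,V=hsv[...,0],hsv[...,1],hsv[...,2]
def blobs(mm,n):
    k,l,st,ce=cv2.connectedComponentsWithStats(mm.astype(np.uint8))
    return [(n,ce[j],st[j,4],onplane("wrist",[ce[j]],.11,c)[0]) for j in range(1,k) if st[j,4]>8]
B=[]
sub=roi
for b in blobs(sub&(H>50)&(H<75)&(S>150),"g")+blobs(sub&((H<4)|(H>176))&(S>200)&(V>120),"r")+blobs(sub&(S<25)&(V>150),"w"): print(b)
E
```

```text
knob top pts 1217 [0.4976 0.0387 0.1484] [0.4712 0.0579 0.2384]
disc 11755 [0.4995 0.0357 0.116 ]
('g', array([352.2329, 147.5205]), np.int32(73), array([0.4801, 0.0826, 0.11  ]))
('g', array([283.6296, 267.    ]), np.int32(27), array([ 0.5201, -0.0119,  0.11  ]))
('r', array([379.0714, 174.7321]), np.int32(56), array([0.5066, 0.0855, 0.11  ]))
('r', array([257.027 , 245.2973]), np.int32(37), array([ 0.494 , -0.0152,  0.11  ]))
('w', array([313.0192, 140.25  ]), np.int32(52), array([0.46  , 0.0654, 0.11  ]))
```

```bash
python3 -m crank '[-0.1,0,1,0,0,0,7,-0.2,0,3,0,0,0,6,-0.3,0,5,0,0,0,5,-0.3,0,6.5,0,0,0,5,-0.3,0,7,0,0,0,5,-0.3,0,7,0,0,0,4,-0.3,0,7,0,0,0,3,-0.3,0,7,0,0,0,2,-0.3,0,7,0,0,0,1,-0.3,0,7,0,0,0,1,-0.3,0,7,0,0,0,1,-0.3,0,7,0,0,0,1]' 30 && python3 -c "
from h import *
go([.4995,.0365,.21],51)"
```

```text
t: 2.73
eef_pos: [0.4995, 0.0356, 0.2958]
eef_rot: [0.334, 0.943, 0.0, 0.0]
ft_force: [-2.4, 2.6, 9.1]
gripper_width: 0.265
grip_force: 29.7
grasp now [0.4997 0.0357 0.1411] yaw now 51.02
shift cm [ 0.05  0.08 -6.89] turn [0.07 0.04 0.02]
```

```bash
python3 -m crank '[0,0,-1,0,0,0,1,0,0,-2.5,0,0,0,1,0,0,-4.5,0,0,0,1,1,0.6,-6,0,0,0,1,3,1.9,-6,0,0,0,1,5.5,3.5,-6,0,0,0,1,8,5,-6,0,0,0,1,10.5,6.6,-6,0,0,0,1,13,8.2,-6,0,0,0,1,15.5,9.8,-6,0,0,0,1,18,11.3,-6,0,0,0,1,20,12.6,-6,0,0,0,1]' && python3 -m crank '[0.6,0.4,1,0,0,0,1,1,0.6,3,0,0,0,1,1,0.6,5,0,0,0,1,1,0.6,5,0,0,0,1]' && python3 -c "
from h import *
go([.42,.27,.035],51)
p,d=eyes.grab_frame('wrist');cv2.imwrite('pics/w1.png',p[:,:,::-1])
print(ctrl.get_state()['ft_force'])"
```

```text
t: 3.73
eef_pos: [0.4223, 0.261, 0.3554]
eef_rot: [0.333, 0.943, 0.001, 0.0]
ft_force: [-0.5, -0.1, -0.4]
gripper_width: 0.268
grip_force: 29.8
t: 4.07
eef_pos: [0.4189, 0.2697, 0.3025]
eef_rot: [0.334, 0.943, -0.001, -0.001]
ft_force: [0.5, -1.0, -1.9]
gripper_width: 0.269
grip_force: 29.8
grasp now [0.4185 0.2694 0.1478] yaw now 51.02
shift cm [-0.08  0.13 11.28] turn [-0.19 -0.05  0.02]
[ 0.22390735  0.43490368 -0.60770952]
```

View pics/w1.png

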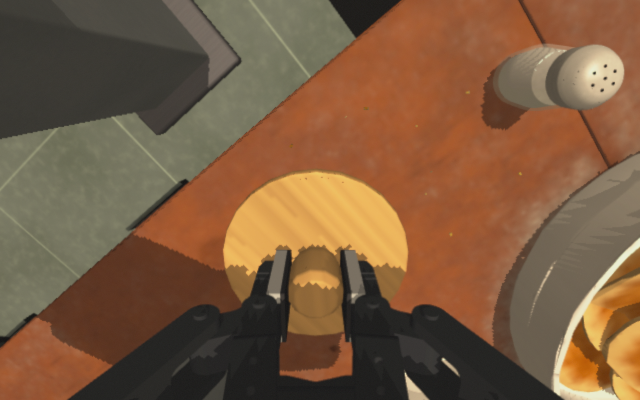

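The cover hangs level in the fingers, centred at about (316,250), and the counter below is clear. I'll lower it now.

```bash
python3 -m crank '[0,0,1,0,0,0,1,0,0,3.5,0,0,0,1,0,0,6.5,0,0,0,1,0,0,9,0,0,0,1,0,0,10.3,0,0,0,1,0,0,10.8,0,0,0,1,0,0,11,0,0,0,1,0,0,11.2,0,0,0,1,0,0,11.3,0,0,0,1,0,0,11.4,0,0,0,1,0,0,11.4,0,0,0,1]' && python3 -c "
from h import *
go([.42,.27,.035],51)"
```

```text
t: 5.03
eef_pos: [0.4195, 0.27, 0.1912]
eef_rot: [0.334, 0.943, 0.0, 0.0]
ft_force: [-0.4, 0.8, -1.0]
gripper_width: 0.263
grip_force: 29.8
grasp now [0.4196 0.2701 0.0365] yaw now 50.99
shift cm [-0.04  0.03  0.15] turn [ 0.04  0.01 -0.01]
```

```bash
python3 -m crank '[0,0,0.1,0,0,0,1,0,0,0.15,0,0,0,1,0,0,0.2,0,0,0,1,0,0,0.2,0,0,0,1]' && python3 -c "
from h import *
go([.42,.27,.035],51)"
```

```text
t: 5.37
eef_pos: [0.4195, 0.27, 0.1897]
eef_rot: [0.334, 0.943, 0.0, 0.0]
ft_force: [-3.4, -1.0, 23.0]
gripper_width: 0.266
grip_force: 31.9
grasp now [0.4196 0.27   0.035 ] yaw now 50.99
shift cm [-0.04  0.04 -0.  ] turn [ 0.05  0.02 -0.01]
```

Contact, so the cover is on the worktop. I'll ease off slightly, open and rise.

```bash
python3 -m crank '[0,0,-0.1,0,0,0,1.5,0,0,-0.1,0,0,0,3,0,0,-0.1,0,0,0,4.5,0,0,-0.1,0,0,0,6,0,0,-0.1,0,0,0,6,0,0,-0.1,0,0,0,6,0,0,-1.5,0,0,0,6,0,0,-4,0,0,0,6,0,0,-8,0,0,0,6,0,0,-12,0,0,0,7,0,0,-15,0,0,0,8,0,0,-15,0,0,0,8]' && python3 -c "
from h import *
s=cam('scene');p,d=eyes.grab_frame('scene');P=cloud('scene',d,s)
p,d=eyes.grab_frame('wrist');c=cam('wrist');P=cloud('wrist',d,c)
hsv=cv2.cvtColor(p,cv2.COLOR_RGB2HSV);m=(abs(P[...,0]-.42)<.07)&(abs(P[...,1]-.27)<.07)&(P[...,2]>.007)&(P[...,2]<.06)
q=P[m];print(len(q),q.min(0),q.max(0)); t=q[q[:,2]<.02];A=np.linalg.lstsq(np.c_[t[:,:2],np.ones(len(t))],t[:,2],rcond=None)[0];print(A,np.median(t[:,2]))
go([.444,-.232,.15],50.5)"
```

```text
t: 6.37
eef_pos: [0.4199, 0.2701, 0.3437]
eef_rot: [0.334, 0.943, 0.003, 0.002]
ft_force: [0.7, 1.0, 1.3]
gripper_width: 0.938
grip_force: 0.0
7590 [0.37315521 0.22320285 0.00701191] [0.46458776 0.31446782 0.04280285]
[-0.0004145  -0.00225568  0.0107407 ] 0.009947841822851411
grasp now [0.4196 0.2701 0.1848] yaw now 50.99
shift cm [-33.5  -37.46   3.43] turn [0.1  0.03 0.49]
```

The cover stands flat on the worktop, with its disc level and the top at 10 mm. Next is the lid.

```bash
python3 -m crank '[-1.5,-1.6,0,0,0,0,8.5,-4,-4.4,0,0,0,0,8.5,-6.8,-7.6,0,0,0,0,8.5,-9.6,-10.7,0,0,0,0,8.5,-12.4,-13.8,0,0,0,0,8.5,-15.2,-17,0,0,0,0,8.5,-18,-20.1,0,0,0,0,8.5,-20.8,-23.2,0,0,0,0,8.5,-23.6,-26.4,0,0,0,0,8.5,-26.4,-29.5,0,0,0,0,8.5,-29.2,-32.6,0,0,0,0,8.5,-31.5,-35.2,0,0,0,0,8.5]' && python3 -m crank '[-1.3,-1.5,0.5,0,0,0,8.5,-2,-2.3,1.5,0,0,0,8.5,-2,-2.3,2,0,0,0,8.5,-2,-2.3,2,0,0,0,8.5]' && python3 -c "
from h import *
c=cam('wrist');p,d=eyes.grab_frame('wrist');np.savez('w2.npz',p=p,d=d,E=c[1]);cv2.imwrite('pics/w2.png',p[:,:,::-1])
go([.444,-.232,.15],50.5)"
```

```text
t: 7.47
eef_pos: [0.442, -0.2045, 0.3376]
eef_rot: [0.334, 0.942, 0.0, -0.001]
ft_force: [1.4, 1.1, 0.9]
gripper_width: 0.999
grip_force: 0.0
t: 7.8
eef_pos: [0.4435, -0.2315, 0.3168]
eef_rot: [0.334, 0.943, 0.0, -0.002]
ft_force: [-0.0, 0.6, 0.3]
gripper_width: 0.997
grip_force: 0.0
grasp now [ 0.4435 -0.2307  0.163 ] yaw now 51.08
shift cm [-0.09 -0.07  1.3 ] turn [ 0.   -0.15  0.58]
```

View pics/w2.png

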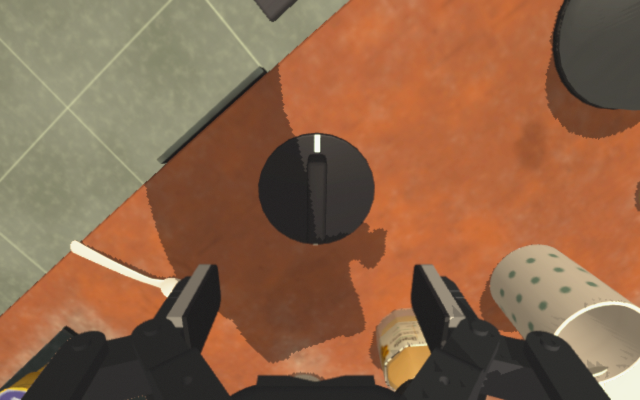

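The wrist view shows the lid cap centred at about (317,190), its bar vertical and a white pointer at (317,143), with nothing within finger reach. I'll measure it precisely.

```bash
python3 - <<'E'
from h import *
np.set_printoptions(precision=4,suppress=True)
z=np.load("w2.npz");p,d=z["p"],z["d"];i,E,f=cam("wrist");c=(i,z["E"],f);P=cloud("wrist",d,c)
near=np.hypot(P[...,0]-.444,P[...,1]+.231)<.06
cap=P[near&(abs(P[...,2]-.027)<.005)];bar=P[near&(P[...,2]>.05)&(P[...,2]<.062)]
(x,y),r=cv2.minEnclosingCircle(cap[:,:2].astype(np.float32));print("cap",x,y,r,np.median(cap[:,2]))
rc=cv2.minAreaRect(bar[:,:2].astype(np.float32));b=cv2.boxPoints(rc);print("bar",len(bar),rc,np.median(bar[:,2]))
e=b[1]-b[0] if np.linalg.norm(b[1]-b[0])>np.linalg.norm(b[2]-b[1]) else b[2]-b[1];print("yaw",np.degrees(np.arctan2(e[1],e[0])))
S=cv2.cvtColor(p,cv2.COLOR_RGB2HSV);w=near&(S[...,1]<40)&(S[...,2]>170)
k,l,st,ce=cv2.connectedComponentsWithStats(w.astype(np.uint8))
for j in range(1,k):
    if st[j,4]>8:
        q=onplane("wrist",[ce[j]],.0275,c)[0];print(ce[j],st[j,4],q,np.degrees(np.arctan2(q[1]-y,q[0]-x)))
g=np.array([x,y,.045]);go(g,51)
E
```

```text
cap 0.44418585300445557 -0.2321036159992218 0.04706417769193649 0.027638515530503227
bar 1618 ((0.4443610608577728, -0.23163855075836182), (0.013729211874306202, 0.063728928565979), 50.544525146484375) 0.05733420897950885
yaw -39.455463
[316.5 143. ] 102 [ 0.4138 -0.2068  0.0275] 140.19233458620383
grasp now [ 0.4435 -0.2307  0.163 ] yaw now 51.08
shift cm [-0.14 -0.06 11.8 ] turn [ 0.   -0.15  0.08]
```

```bash
python3 -m crank '[-0.1,-0.1,1,0,0,0.3,6,-0.1,-0.1,3.5,0,0,0.5,5,-0.1,-0.1,6.5,0,0,0.5,4.5,-0.1,-0.1,9.5,0,0,0.5,4.5,-0.1,-0.1,11,0,0,0.5,4.5,-0.1,-0.1,11.5,0,0,0.5,4.5,-0.1,-0.1,11.5,0,0,0.5,4,-0.1,-0.1,11.5,0,0,0.5,3,-0.1,-0.1,11.5,0,0,0.5,2,-0.1,-0.1,11.5,0,0,0.5,1,-0.1,-0.1,11.5,0,0,0.5,0.5,-0.1,-0.1,11.5,0,0,0.5,0]' 60 && python3 -m crank '[0,0,0,0,0,0,0,0,0,0,0,0,0,0,0,0,0,0,0,0,0]' 60 && python3 -c "
from h import *
go([.444,-.232,.16],51)"
```

```text
t: 8.85
eef_pos: [0.4441, -0.2337, 0.2045]
eef_rot: [0.338, 0.941, -0.0, 0.001]
ft_force: [0.1, 1.1, 9.6]
gripper_width: 0.15
grip_force: 64.1
t: 9.1
eef_pos: [0.4441, -0.2337, 0.2045]
eef_rot: [0.338, 0.941, -0.0, 0.001]
ft_force: [0.4, 0.6, 9.6]
gripper_width: 0.154
grip_force: 64.1
grasp now [ 0.4443 -0.2338  0.0498] yaw now 50.49
shift cm [  0.1    0.14 -11.02] turn [ 0.02  0.08 -0.51]
```

```bash
python3 -m crank '[0,0,-1,0,0,0,0,0,0,-3,0,0,0,0,0,0,-6,0,0,0,0,0,0,-9.5,0,0,0,0,0.5,1,-13,0,0,0,0,1.7,3.2,-15.5,0,0,-1,0,3.2,6.1,-16,0,0,-2,0,4.8,9.2,-16,0,0,-2.4,0,6.4,12.2,-16,0,0,-2.4,0,8,15.3,-16,0,0,-2.4,0,9.6,18.3,-16,0,0,-2.4,0,11,21,-16,0,0,-2.4,0]' && python3 -m crank '[1,1.8,0,0,0,0,0,1.5,2.6,0,0,0,0,0,1.5,2.7,0,0,0,0,0,1.5,2.7,0,0,0,0,0]' && python3 -c "
from h import *
np.set_printoptions(precision=4,suppress=True)
go([.5,.035,.17],52.9)
s=ctrl.get_state();print(s['ft_force'],s['gripper_width'])
c=cam('wrist');p,d=eyes.grab_frame('wrist');np.savez('w3.npz',p=p,d=d,E=c[1],tp=s['eef_pos'],tr=s['eef_rot']);cv2.imwrite('pics/w3.png',p[:,:,::-1])"
```

```text
t: 10.1
eef_pos: [0.4924, 0.0005, 0.3646]
eef_rot: [0.318, 0.948, 0.0, 0.0]
ft_force: [1.2, 0.3, -1.1]
gripper_width: 0.149
grip_force: 62.4
t: 10.43
eef_pos: [0.4968, 0.0283, 0.3641]
eef_rot: [0.318, 0.948, -0.0, 0.0]
ft_force: [-0.4, -1.3, -0.5]
gripper_width: 0.154
grip_force: 62.4
grasp now [0.4968 0.0282 0.2094] yaw now 52.89
shift cm [0.15 0.73 3.94] turn [-0.02  0.03 -0.01]
[-0.3515 -1.3045 -0.548 ] 0.15358165860374906
```

View pics/w3.png

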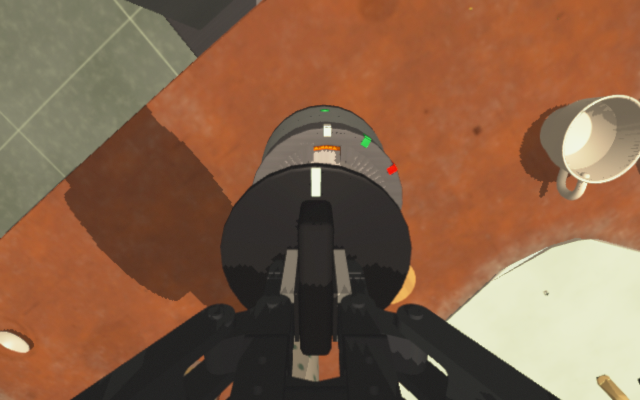

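The lid is held level: cap at about (316,245), pointer at (316,182). The open slot shows at (326,155), with the white mark at (327,131), green at (366,142) and red at (392,169). I'll measure the lid's offset from the collar.

```bash
python3 - <<'E'
from h import *
np.set_printoptions(precision=4,suppress=True)
z=np.load("w3.npz");p,d=z["p"],z["d"];i,_,f=cam("wrist");c=(i,z["E"],f);P=cloud("wrist",d,c)
hsv=cv2.cvtColor(p,cv2.COLOR_RGB2HSV).astype(int);H,S,V=hsv[...,0],hsv[...,1],hsv[...,2]
T=R.from_quat(z["tr"]);g=z["tp"]+T.apply([0,0,.1547])
m=(abs(P[...,2]-.187)<.006)&(np.hypot(P[...,0]-g[0],P[...,1]-g[1])<.06)
m[260:]=0
q=P[m];zc=np.median(q[:,2]);A=np.linalg.lstsq(np.c_[q[:,:2]-g[:2],np.ones(len(q))],q[:,2],rcond=None)[0];print("cap z",zc,"tilt",A)
# rim: per-row outer pixels
pts=[]
for v in range(185,258,3):
    u=np.where(m[v])[0]; pts+= [(u[0]-.5,v),(u[-1]+.5,v)]
q=onplane("wrist",pts,zc,c)
r=np.linalg.lstsq(np.c_[2*q[:,:2],np.ones(len(q))],(q[:,:2]**2).sum(1),rcond=None)[0];print("cap centre",r[:2],"rad",np.sqrt(r[2]+r[:2]@r[:2]))
C=r[:2]
def bl(mm,zz):
    k,l,st,ce=cv2.connectedComponentsWithStats(mm.astype(np.uint8));j=1+np.argmax(st[1:,4]);return ce[j],onplane("wrist",[ce[j]],zz,c)[0]
roi=np.zeros((400,640),bool);roi[165:200,300:335]=1
u,w=bl(roi&(S<40)&(V>170),zc);print("ptr",u,w,np.degrees(np.arctan2(*(w[:2]-C)[::-1])), "from grasp",np.degrees(np.arctan2(*(w[:2]-g[:2])[::-1])))
roi[:]=0;roi[120:200,300:410]=1
gr=bl(roi&(H>50)&(H<75)&(S>150)&(np.arange(400)[:,None]>125),.11);rd=bl(roi&((H<4)|(H>176))&(S>200)&(V>120),.11)
roi[:]=0;roi[115:140,315:340]=1;wh=bl(roi&(S<40)&(V>150),.11)
for n,b in zip("grw",(gr,rd,wh)):
    v=b[1][:2]-[.500,.035];print(n,b[0],b[1],np.degrees(np.arctan2(v[1],v[0])),np.hypot(*v))
print("grasp",g,"lid-grasp in tool",T.inv().apply(np.r_[C-g[:2],0]))
E
```

```text
cap z 0.18721411643802652 tilt [ 0.0089 -0.0032  0.1874]
cap centre [0.4944 0.0297] rad 0.04614772137818032
ptr [315.3671 181.1477] [0.4638 0.0527 0.1872] 143.09589226966202 from grasp 143.42818809885873
g [365.6429 140.9571] [0.4803 0.0817 0.11  ] 112.90933081648964 0.05066174360364618
r [391.5    169.2037] [0.5066 0.0848 0.11  ] 82.39385193218868 0.05024037182298636
w [326.575  130.5625] [0.4593 0.0652 0.11  ] 143.38848519260455 0.050664779222024434
grasp [0.4968 0.0282 0.2094] lid-grasp in tool [ 0.0028 -0.0002 -0.    ]
```

```bash
python3 -m crank '[0,0.4,0,0,0,0,0,0,0.75,0.8,0,0,0,0,0,0.75,2.5,0,0,0,0,0,0.75,4,0,0,0,0,0,0.75,5,0,0,0,0,0,0.75,5.3,0,0,0,0,0,0.75,5.5,0,0,0,0,0,0.75,5.7,0,0,0,0,0,0.75,5.9,0,0,0,0,0,0.75,6.1,0,0,0,0,0,0.75,6.1,0,0,0,0]' && python3 -c "
from h import *
go([.5013,.034,.1404],52.9)
s=ctrl.get_state();print(s['ft_force'],s['wrist_torque'],s['t'])"
```

```text
t: 11.4
eef_pos: [0.5014, 0.0348, 0.3027]
eef_rot: [0.318, 0.948, -0.0, 0.0]
ft_force: [-0.3, -0.1, -0.0]
gripper_width: 0.149
grip_force: 62.4
grasp now [0.5014 0.0348 0.148 ] yaw now 52.89
shift cm [-0.04 -0.07  0.76] turn [-0.    0.01 -0.01]
[-0.26770543 -0.0672627  -0.02445041] [-0.01100533  0.01508345 -0.03835963] 11.4
```

```bash
python3 -m crank '[0,-0.03,0.2,0,0,0,0,0,-0.03,0.4,0,0,0,0,0,-0.03,0.55,0,0,0,0,0,-0.03,0.65,0,0,0,0,0,-0.03,0.72,0,0,0,0,0,-0.03,0.72,0,0,0,0]' && python3 -c "
from h import *
go([.5013,.034,.1404],52.9)
s=ctrl.get_state();print(s['ft_force'],s['wrist_torque'],s['t'])"
```

```text
t: 11.9
eef_pos: [0.5012, 0.0346, 0.2956]
eef_rot: [0.318, 0.948, -0.0, -0.0]
ft_force: [-0.7, -0.2, 1.6]
gripper_width: 0.152
grip_force: 62.8
grasp now [0.5012 0.0346 0.1409] yaw now 52.9
shift cm [-0.05 -0.05  0.05] turn [-0.01  0.   -0.  ]
[-0.71895013 -0.19506772  1.62458089] [0.00699622 0.22053441 0.00417424] 11.9
```

```bash
python3 -m crank '[0,0,0.05,0,0,0,0,0,0,0.1,0,0,0,0,0,0,0.1,0,0,0,0]' && python3 -c "
from h import *
go([.5013,.034,.1404],52.9)
s=ctrl.get_state();print(s['ft_force'],s['wrist_torque'],s['t'])"
```

```text
t: 12.15
eef_pos: [0.5011, 0.0347, 0.2955]
eef_rot: [0.318, 0.948, 0.0, 0.0]
ft_force: [-6.9, 0.6, 25.2]
gripper_width: 0.151
grip_force: 66.3
grasp now [0.5012 0.0347 0.1408] yaw now 52.9
shift cm [-0.06 -0.05  0.04] turn [0.02 0.03 0.  ]
[-6.92162464  0.58577748 25.16470384] [-0.11140376  1.48726944 -0.05829087] 12.15
```

Seated: 25 N at the expected height. I'll ease the press and twist 30° clockwise, which is positive about tool z, correcting for the lid axis offset of about 1.7 mm.

```bash
python3 -m crank '[0,0,-0.07,0,0,0,0,0,-0.01,-0.07,0,0,3,0,0,-0.02,-0.07,0,0,6,0,0,-0.03,-0.07,0,0,9,0,0,-0.04,-0.07,0,0,12,0,0,-0.04,-0.07,0,0,15,0,0.01,-0.05,-0.07,0,0,18,0,0.01,-0.06,-0.07,0,0,21,0,0.02,-0.07,-0.07,0,0,24,0,0.02,-0.07,-0.07,0,0,26,0,0.02,-0.07,-0.07,0,0,26,0]' && python3 -c "
from h import *
go([.5013,.034,.1404],22.7)
s=ctrl.get_state();print(s['ft_force'],s['wrist_torque'],s['t'])"
```

```text
t: 13.07
eef_pos: [0.5008, 0.0339, 0.2955]
eef_rot: [0.524, 0.851, -0.0, 0.0]
ft_force: [0.3, -3.4, 6.6]
gripper_width: 0.151
grip_force: 63.5
grasp now [0.5009 0.0338 0.1408] yaw now 26.75
shift cm [-0.01  0.05  0.04] turn [0.02 0.05 4.05]
[ 0.27371256 -3.37969161  6.56477244] [-0.72228848  0.16777704  0.0473653 ] 13.0667
```

```bash
python3 -m crank '[0,0,0,0,0,2,0,0,-0.01,0,0,0,4,0,0,-0.01,0,0,0,4,0,0,-0.01,0,0,0,4,0]' && python3 -c "
from h import *
np.set_printoptions(precision=4,suppress=True)
go([.5013,.034,.1404],22.7)
s=ctrl.get_state();print(s['ft_force'],s['wrist_torque'],s['grip_force'])
c=cam('wrist');p,d=eyes.grab_frame('wrist');cv2.imwrite('pics/w4.png',p[:,:,::-1])
P=cloud('wrist',d,c);q=P[(abs(P[...,2]-.118)<.004)&(np.hypot(P[...,0]-.5,P[...,1]-.035)<.045)];A=np.linalg.lstsq(np.c_[q[:,:2]-[.5,.035],np.ones(len(q))],q[:,2],rcond=None)[0];print('cap',A)
hsv=cv2.cvtColor(p,cv2.COLOR_RGB2HSV).astype(int);H,S,V=hsv[...,0],hsv[...,1],hsv[...,2]
near=np.hypot(P[...,0]-.5,P[...,1]-.035)<.056
for n,m,zz in (('w',(S<40)&(V>160),.115),('g',(H>50)&(H<75)&(S>150),.11)):
    k,l,st,ce=cv2.connectedComponentsWithStats((m&near&(P[...,2]<.125)).astype(np.uint8))
    for j in range(1,k):
        if st[j,4]>10: w=onplane('wrist',[ce[j]],zz,c)[0]-[.5,.035,0];print(n,ce[j],st[j,4],np.degrees(np.arctan2(w[1],w[0])),np.hypot(w[0],w[1]))"
```

```text
t: 13.4
eef_pos: [0.5007, 0.0339, 0.2955]
eef_rot: [0.553, 0.833, -0.0, 0.0]
ft_force: [-0.7, -2.6, 6.4]
gripper_width: 0.149
grip_force: 63.5
grasp now [0.5008 0.0338 0.1408] yaw now 22.86
shift cm [-0.01  0.06  0.04] turn [0.02 0.04 0.16]
[-0.6724 -2.5665  6.4179] [-0.7008  0.2217 -0.0063] 63.54400634765625
cap [-0.0002  0.0009  0.1186]
w [260.7874 167.8661] 127 141.86886800887189 0.051025313129737467
w [315.5725 181.2706] 255 112.77045201696951 0.03827280409074885
g [315.4734 151.0473] 169 112.83449850560734 0.0512771873901393
```

View pics/w4.png

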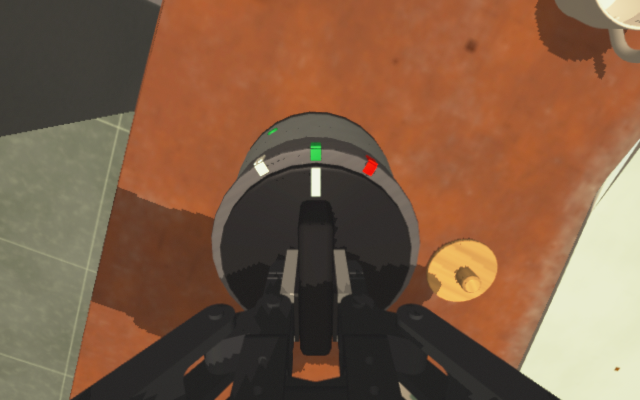

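The pointer at (316,181) lines up with the green mark at (316,151), 112.8° for both. The cap is level on the collar and the gripper still holds the lid at about 63 N.

```bash
python3 -c "
from workcell import ctrl
print(ctrl.hand_in())"
```

```text
the job is handed in; nothing more can be done
None
```

I handed the job in at about 13.5 s, with no verdict returned: the cover stands released and upright on the worktop, and the lid is seated and still gripped with its pointer on the green mark (both measured at 112.8°).

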